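# Load the meal tray

## Robot

A 6-joint arm with a two-finger parallel gripper is mounted at the origin on the work surface. World frame = base frame: x ahead of the robot, y to its left, z up, the work surface at z = 0. Lengths are in m, angles in rad, forces in N, time in s.
With the tool pointing down it reaches from about 0.3 to 0.75 m from the base axis. Payload 8.5 kg.
Tool frame: the origin (TCP) lies on the front face of the gripper's body, between the roots of the fingers; the fingertips stand 73 mm ahead of it and the grasp point (between the pads) lies 54 mm ahead of it; z points along the fingers, y is the line along which they close (so a half turn about z gives the same grasp; the last joint's range is limited). The gripper opens to 85 mm and grips with 20 to 120 N. Pads are 22 mm wide; open, the fingers measure 114 mm over their backs; the gripper's body (76 mm by 85 mm) begins 54 mm behind the grasp point. The pads swing forward as they close: fully open they stand 13 mm farther back than shut.
Start: joints at [-1.392, 0.381, 1.297, -0, 1.464, -0.215], TCP at [0.211, -0.508, 0.304] pointing down, gripper open.
Joint ranges: [-3.11, 3.11], [-0.89, 2.33], [0.22, 2.48], [-1.42, 4.56], [0.17, 2.85], [-2.88, 2.88]. Speed limits (rad/s): [2.39, 2.39, 3.14, 3.14, 3.14, 3.14].

## Interface

Orientations are given as a rotation vector (axis times angle).
In Python, from plant import state, camera, close_job gives the robot as it stands.
- The arm moves only by the tool carry_out, never from a script. Its argument "targets" is text: rows parted by semicolons, each of 4 numbers parted by spaces: the shift along the tool's x, y, z in cm, then the turn about the tool's z in degrees. In form: tx ty tz spin; .... A call has 1 to 12 rows; each row shifts and turns the commanded pose from where the row before left it, along the tool's axes as they then stand; what a row does not reach is not made up. A row lasts 1/12 s, in which the tool goes at most 41.7 mm and 7.16 degrees, less where a joint would pass 70% of its speed; a pose out of reach is approached as far as the arm can. A call is refused whole if a number of a shift passes 4.17 or a number of a turn 7.16, either way. A call with a gripper value outside its range is refused whole. "claw" is the opening, from 0 (shut) to 1 (fully open), set as the call begins (left out, the last holds). The fingers move at their own pace and stop on an object; "squeeze" is the grip in N (left out, the last holds). Time passes only in rows, so rows that do not move let the fingers close. It gives the time, the measured TCP pose, the force, the opening and the grip force at its end, in the units of the state.
- state(): the state, without advancing time (a new reading comes with each control period).
- camera(name): name is "scene" or "top" or "wrist"; returns a dict with "img" (384x512x3 uint8, blue, green, red), "intrinsics" (3x3 intrinsics, pixels), "dist" ([k1, k2, p1, p2, k3] as OpenCV has them; the pictures are not rectified), "extrinsics" (4x4, takes a point from world to camera coordinates). Camera axes: x right, y up, looking along -z (the intrinsics and any distortion apply to the point x, -y, -z); pixel columns grow to the right and rows downward; lengths in m; the calibration is good to about 2 mm. A picture is of the moment at which its call begins. There is no depth.
- close_job(): hands the job in; it is judged then, once.
The state is a dict: "time_s": time; "q": joint angles; "qd": joint speeds; "effort": joint torques, N m; "eef_pos": TCP position; "orientation": TCP orientation; "force": force on the tool from outside, world axes, zero at the start; "ft_torque": the same for the moment, N m; "gripper_width": finger opening in m; "grip_force": force on a finger pad.
Only numpy, scipy, OpenCV 4.12 (cv2) and the standard library are available. Lean on these libraries where they do the work, as an engineer would, in place of code of your own. Each camera call takes 0.05 s, during which the arm holds its last target. There are 200 camera calls.

## Task

Load the black two-nest meal tray: seat the small round lidded pot in the round nest and the narrow oblong lidded box in the oblong nest, each upright and flat on the floor of its nest, then let go. Keep both level while you carry them and set them down rather than drop them. Leave the square box and the wide round tub where they stand.

Things in the scene. Friction and masses are not known exactly. Their poses are not given: they have to be found in the camera images.
- round_pot: Small round lidded pot to be loaded, 64 mm in diameter, 54 mm high with straight sides, all white plastic, its lid fixed on. Origin: centre of its underside, z up. About 0.16 kg, not fragile, stands on the counter.
- oblong_box: Narrow oblong lidded box to be loaded, 88 mm long along its x axis, 42 mm wide along its y axis, 54 mm high with straight sides, all white plastic, its lid fixed on. Origin: centre of its underside, z up. About 0.16 kg, not fragile, stands on the counter. Either way round is right.
- square_box: Square lidded box, 64 by 64 mm, 54 mm high with straight sides, all white plastic, its lid fixed on. Origin: centre of its underside, z up. A bystander: leave it alone.
- wide_tub: Wide round lidded tub, 92 mm in diameter, 54 mm high with straight sides, all white plastic, its lid fixed on. Origin: centre of its underside, z up. A bystander: leave it alone.
- round_nest (a point): Centre of the floor of the round nest in the black meal tray; both nest floors are grey. The nest is 82 mm across and 14 mm deep, its floor 8 mm above the counter and its rim 22 mm above it, with a small bevel at the mouth. The tray does not move; it is a flat slab 160 mm along its x, 250 mm along its y. Axes are the tray's: z up; the oblong nest lies 124 mm away along +y.
- oblong_nest (a point): Centre of the floor of the oblong nest in the same tray: 106 mm long along its x axis, 60 mm wide along its y axis, 14 mm deep, floor 8 mm and rim 22 mm above the counter, with a small bevel at the mouth. Axes are the tray's, z up; the round nest lies 124 mm away along -y.
There are look-alikes about, which are no part of the job. What is shaped like the round_pot but purple or yellow is not meant.

How it is judged:
At the end, for the whole second after the job is handed in: The round pot stands in the round nest and the oblong box in the oblong nest: each within 20 mm of its nest's centre, its underside within 4 mm of the nest's floor, upright within 5 degrees, the oblong box along its nest within 20 degrees, both at rest and released (horizontal distance between round_pot and round_nest below 0.02 m and z of round_pot in the frame of round_nest below 0.004 m and angle between each of round_pot, oblong_box's own z axis and vertical below 0.09 rad and linear speed of each of round_pot, oblong_box below 0.02 m/s and contact force between the fingers and round_pot below 0.1 N and horizontal distance between oblong_box and oblong_nest below 0.02 m and z of oblong_box in the frame of oblong_nest below 0.004 m and contact force between the fingers and oblong_box below 0.1 N and angle between the x axis of oblong_box and the x axis of oblong_nest, either way round below 0.35 rad); the robot touches nothing.
It fails at once if The round pot or the oblong box is tipped more than 35 degrees (angle between any of round_pot, oblong_box's own z axis and vertical above 0.61 rad).
It fails at once if The round pot or the oblong box is let go with its underside more than 50 mm above the counter ((height (world z) of round_pot above 0.05 m and contact force between the fingers and round_pot below 0.05 N) or (height (world z) of oblong_box above 0.05 m and contact force between the fingers and oblong_box below 0.05 N)).
It fails at once if The square box or the wide tub is moved more than 30 mm (distance of any of square_box, wide_tub from where it was at the start of the episode above 0.03 m).
It also fails if it takes over 56 s, if anything falls off the work surface, if the arm or the gripper's body presses on something with over 40 N, if the wrist force passes 120 N, or if a joint passes its speed limit or range.

## Working session

There is one attempt and no reset: what is moved stays moved. The work goes in short steps, Python scripts to look and compute and a tool call to move; the robot and the scene stay as the last step left them, time stands still between calls to the robot, and variables do not carry over. Pictures are saved under pics/ and viewed, at most 10 in all, crops included, and the job is handed in when it is done.

Besides the shell and the picture viewer there is one more tool, called after "Call:" as name(argument=value, ...), one argument or row to a line, values as JSON. carry_out: Moves the arm, as the interface text tells. Its arguments: {"type":"object","properties":{"targets":{"type":"string"},"claw":{"type":"number"},"squeeze":{"type":"number"}},"required":["targets"]}

```bash
mkdir -p pics
python3 - <<'E'
from plant import state,camera
import cv2,pickle,numpy as np
s=state();print(s)
d={}
for n in("scene","top"):
    d[n]=camera(n);cv2.imwrite(f"pics/{n}0.png",d[n]["img"]);print(n,d[n]["intrinsics"],d[n]["dist"],np.round(d[n]["extrinsics"],3))
pickle.dump(d,open("d0.pkl","wb"))
E
```

```text
{'time_s': 0.0, 'q': array([-1.39231746e+00,  3.81242850e-01,  1.29828054e+00,  1.93406313e-05,
        1.46359748e+00, -2.15287845e-01]), 'qd': array([-3.09868891e-05,  3.54831510e-04,  4.69240141e-04,  4.61292294e-04,
       -9.06534979e-05,  7.02855789e-04]), 'effort': array([ 1.52546785e-03, -4.48454726e+01, -2.31279087e+01, -1.09118785e-04,
        4.68273924e-03, -1.19039157e-05]), 'eef_pos': array([ 0.2109917 , -0.50771748,  0.30327987]), 'orientation': array([-3.07940277e+00, -6.14237015e-01, -7.43397779e-05]), 'force': array([-0.58605694,  0.04158491, -0.14766623]), 'ft_torque': array([0.02623351, 0.03153787, 0.04355904]), 'grip_force': 0.0, 'gripper_width': 0.0852363868550214}
scene [[368.38727908   0.         259.46238998]
 [  0.         368.38727908 187.19175273]
 [  0.           0.           1.        ]] [-0.0926024  0.         0.         0.         0.       ] [[-0.553  0.833 -0.004  0.306]
 [-0.412 -0.269  0.87   0.136]
 [ 0.724  0.483  0.492 -1.364]
 [ 0.     0.     0.     1.   ]]
top [[403.22306791   0.         248.26658341]
 [  0.         403.22306791 194.94176282]
 [  0.           0.           1.        ]] [-0.14331141  0.          0.          0.          0.        ] [[-0.003 -0.999 -0.033 -0.015]
 [ 0.999 -0.004  0.046 -0.49 ]
 [-0.046 -0.033  0.998 -0.95 ]
 [ 0.     0.     0.     1.   ]]
```

View pics/top0.png

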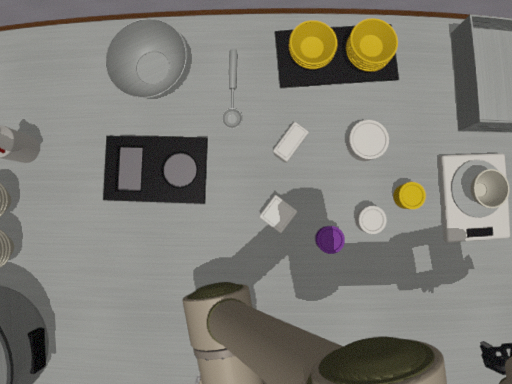

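View pics/scene0.png

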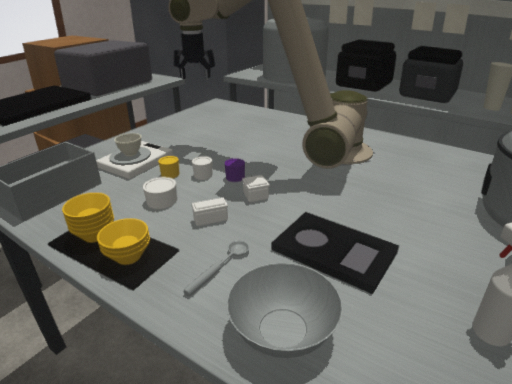

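The top view shows the round pot at (372,220), wide tub at (369,140), oblong box at (291,142) and square box at (278,212). The tray spans (105–207, 136–202), with its round nest at (180,170) and oblong nest at (130,169). The scene view agrees. Next I'll fit the known shapes to their silhouettes.

```bash
cat > h.py <<'E'
import cv2,numpy as np
from scipy.optimize import minimize
F=np.diag([1.,-1,-1])
def proj(c,P):
    E=c["extrinsics"];X=(np.atleast_2d(P)@E[:3,:3].T+E[:3,3])@F
    return cv2.projectPoints(X,np.zeros(3),np.zeros(3),c["intrinsics"],c["dist"])[0][:,0]
def back(c,uv,z):
    u=cv2.undistortPoints(np.array([[uv]],float),c["intrinsics"],c["dist"])[0,0]
    E=c["extrinsics"];R=E[:3,:3];d=R.T@(F@np.array([u[0],u[1],1]));o=-R.T@E[:3,3]
    return o+d*(z-o[2])/d[2]
def verts(kind,a,b,x,y,t,z0,z1):
    if kind=="r":
        th=np.linspace(0,2*np.pi,48,endpoint=False);p=np.c_[np.cos(th),np.sin(th)]*a/2
    else: p=np.array([[1,1],[-1,1],[-1,-1],[1,-1]])*[a/2,b/2]
    R=np.array([[np.cos(t),-np.sin(t)],[np.sin(t),np.cos(t)]]);p=p@R.T+[x,y]
    return np.vstack([np.c_[p,np.full(len(p),z)] for z in(z0,z1)])
def fit(c,mask,kind,a,b,x0,z0,z1,ts):
    def cost(v):
        h=cv2.convexHull(proj(c,verts(kind,a,b,*v,z0,z1)).astype(np.float32))
        m=np.zeros(mask.shape,np.uint8);cv2.fillConvexPoly(m,np.round(h*256).astype(np.int32),255,cv2.LINE_AA,8)
        return np.abs(m.astype(float)-mask).sum()/255
    best=None
    for t in ts:
        S=np.array([[*x0,t]]*4)+np.array([[0,0,0],[.012,0,0],[0,.012,0],[0,0,.25]])
        r=minimize(cost,[*x0,t],method="Nelder-Mead",options=dict(initial_simplex=S,xatol=1e-4,fatol=.1))
        if best is None or r.fun<best.fun:best=r
    return best.x,best.fun,mask.sum()/255
def blob(m,uv):
    n,l=cv2.connectedComponents(m.astype(np.uint8))
    return ((l==l[uv[1],uv[0]])*255).astype(float)
E
python3 - <<'E'
from h import *
import pickle
c=pickle.load(open("d0.pkl","rb"))["top"];im=c["img"].astype(int);np.set_printoptions(precision=4,suppress=True)
print(im[220,372],im[142,291],im[142,330],im[140,110],im[169,130])
w=(im.min(2)>185)&(im.max(2)-im.min(2)<25)
for n,k,a,b,uv in[("pot","r",.064,0,(372,220)),("tub","r",.092,0,(369,140)),("obl","b",.088,.042,(291,142)),("sq","b",.064,.064,(272,210))]:
    m=blob(w,uv);print(n,*fit(c,m,k,a,b,back(c,uv,.05)[:2],0,.054,[0] if k=="r" else[0,.5,1,1.5,2,2.5]))
m=blob(im.max(2)<60,(110,140));m=cv2.morphologyEx(m,cv2.MORPH_CLOSE,np.ones((5,5)))
cs,_=cv2.findContours(m.astype(np.uint8),cv2.RETR_EXTERNAL,2);m=cv2.drawContours(np.zeros(m.shape,np.uint8),cs,-1,255,-1).astype(float)
x,f,A=fit(c,m,"b",.16,.25,back(c,(156,169),.022)[:2],0,.022,[0.,.1,-.1]);print("tray",x,f,A)
for uv in[(180,170),(130,169)]:print(back(c,uv,.008))
E
```

```text
[192 200 204] [191 198 201] [147 150 150] [35 32 28] [115 112 116]
pot [ 0.4305 -0.3007  0.1193] 365.89019607843136 436.0
tub [ 0.6161 -0.2996  0.1202] 573.635294117647 936.0
obl [ 0.6056 -0.1162 -0.5063] 424.2470588235294 405.0
sq [ 0.4534 -0.0677  0.7811] 589.5058823529412 271.0
tray [ 0.5546  0.2119 -0.0562] 435.57254901960783 6573.0
[0.551  0.1484 0.008 ]
[0.5548 0.2733 0.008 ]
```

Run:
```python
from h import *
import pickle
c=pickle.load(open("d0.pkl","rb"))["top"];im=c["img"].astype(int);np.set_printoptions(precision=4,suppress=True)
I=c["img"].copy()
w=(im.min(2)>162)&(im.max(2)-im.min(2)<30)
for n,k,a,b,uv in[("pot","r",.064,0,(372,220)),("tub","r",.092,0,(369,140)),("obl","b",.088,.042,(291,142)),("sq","b",.064,.064,(272,210))]:
    m=blob(w,uv);x,f,A=fit(c,m,k,a,b,back(c,uv,.05)[:2],0,.054,[0] if k=="r" else[0,.5,1,1.5,2,2.5]);print(n,x,f,A)
    for z in (0,.054):cv2.polylines(I,[np.round(proj(c,verts(k,a,b,*x,z,z))).astype(int)],1,(0,0,255) if z else(0,255,0))
x=(.5546,.2119,-.0562)
cv2.polylines(I,[np.round(proj(c,verts("b",.16,.25,*x,.022,.022)[:4])).astype(int)],1,(0,0,255))
R=np.array([[np.cos(x[2]),-np.sin(x[2])],[np.sin(x[2]),np.cos(x[2])]])
for s,k,a,b in((-.062,"r",.082,0),(.062,"b",.106,.06)):
    p=R@[0,s]+x[:2];print("nest",p);cv2.polylines(I,[np.round(proj(c,verts(k,a,b,*p,x[2],.008,.008))).astype(int)],1,(255,0,255))
cv2.imwrite("pics/fit.png",cv2.resize(I[100:270,90:430],None,fx=2.3,fy=2.3,interpolation=0))
```

```text
pot [ 0.4306 -0.3032 -0.0712] 190.68235294117648 614.0
tub [ 0.6163 -0.2983  0.0293] 304.5098039215686 1204.0
obl [ 0.6119 -0.1163 -0.5757] 205.1921568627451 636.0
sq [ 0.4557 -0.07    0.7811] 486.4392156862745 374.0
nest [0.5511 0.15  ]
nest [0.5581 0.2738]
```

View pics/fit.png

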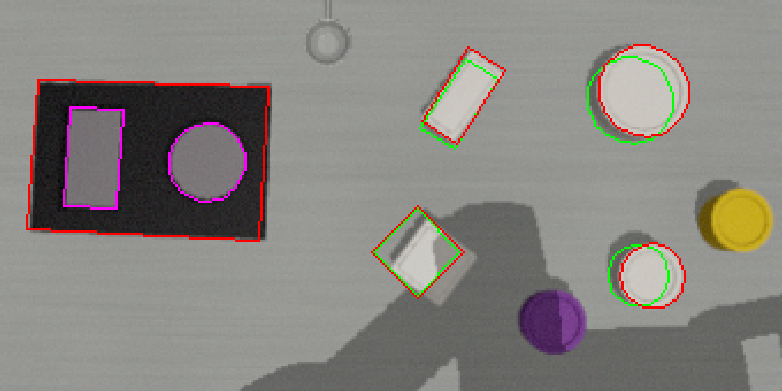

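The fit overlay matches the nests. The lid outlines are off by about a pixel, so I'll refit on the lid face alone, then plan the first move.

```bash
cat >> h.py <<'E'
def go(s,x,y,z=None):
    R=cv2.Rodrigues(s["orientation"])[0];p=s["eef_pos"]
    d=R.T@(np.array([x,y,p[2] if z is None else z])-p)*100
    print("t",s["time_s"],"pos",p.round(4),"yaw_y",np.degrees(np.arctan2(R[1,1],R[0,1])).round(1),"tilt",R[:,2].round(3),"shift cm",d.round(2),"q",s["q"].round(2))
E
python3 - <<'E'
from h import *
from plant import state
import pickle
c=pickle.load(open("d0.pkl","rb"))["top"];im=c["img"].astype(int);np.set_printoptions(precision=4,suppress=True)
w=(im.min(2)>168)&(im.max(2)-im.min(2)<30)
for n,k,a,b,uv in[("pot","r",.064,0,(372,220)),("obl","b",.088,.042,(291,142))]:
    print(n,*fit(c,blob(w,uv),k,a,b,back(c,uv,.054)[:2],.0535,.054,[0] if k=="r" else[-.5,-.8]))
print("purple",back(c,(330,240),.03),"yellow",back(c,(411,195),.03))
go(state(),.43,-.302)
E
```

```text
pot [ 0.4306 -0.3016  0.0501] 75.81960784313725 588.0
obl [ 0.6113 -0.1159 -0.7005] 150.0078431372549 617.0
purple [ 0.3832 -0.2076  0.03  ] yellow [ 0.4872 -0.4022  0.03  ]
t 0.1 pos [ 0.211  -0.5077  0.3034] yaw_y -67.4 tilt [-0.     0.001 -1.   ] shift cm [ 28.12 -10.59   0.02] q [-1.39  0.38  1.3  -0.    1.46 -0.22]
```

Call:
carry_out(
  targets="3.12 -1.18 0.6 0;3.12 -1.18 0.6 0;3.12 -1.18 0.6 0;3.12 -1.18 0.6 0;3.12 -1.18 0.6 0;3.12 -1.18 0.6 0;3.12 -1.18 0.6 0;3.12 -1.18 0.6 0;3.12 -1.18 0.6 0;0 0 0 -7;0 0 0 -7;0 0 0 -7",
  claw=1,
  squeeze=40,
)

```text
time_s: 1.1
eef_pos: [0.43, -0.3014, 0.2495]
orientation: [-2.912, -1.176, 0.001]
force: [-0.3, -0.0, 0.2]
gripper_width: 0.0853
grip_force: 0.0
```

Call:
carry_out(
  targets="0 0 0 -7;0 0 0 -7;0 0 0 -7;0 0 0 -7;0 0 0 -7;0 0 0 -7;0 0 0 -7;0 0 0 -7;0 0 0 -7;0 0 0 -7;0 0 0 -7;0 0 0 -7",
)

```text
time_s: 2.1
eef_pos: [0.4295, -0.302, 0.2496]
orientation: [-1.379, -2.822, -0.001]
force: [0.9, -0.1, 0.1]
gripper_width: 0.0856
grip_force: 0.0
```

Run:
```python
from h import *
from plant import state,camera
c=camera("wrist");I=c["img"].copy();im=I.astype(int);np.set_printoptions(precision=4,suppress=True)
uv=proj(c,[[.4306,-.3016,.054]])[0].astype(int);print(uv,im[uv[1],uv[0]])
w=(im.min(2)>165)&(im.max(2)-im.min(2)<35)
x,f,A=fit(c,blob(w,uv),"r",.064,0,(.4306,-.3016),.0535,.054,[0]);print(x,f,A)
cv2.polylines(I,[np.round(proj(c,verts("r",.064,0,*x,.054,.054))).astype(int)],1,(0,0,255))
cv2.imwrite("pics/w1.png",I);go(state(),x[0],x[1],.096)
```

```text
[252 187] [209 217 216]
[ 0.4319 -0.3018  0.1136] 1486.7254901960785 1718.0
t 2.15 pos [ 0.4295 -0.302   0.2496] yaw_y 38.3 tilt [-0.001  0.001 -1.   ] shift cm [-0.15  0.2  15.36] q [-0.84  0.38  1.46  0.    1.3  -1.51]
```

View pics/w1.png

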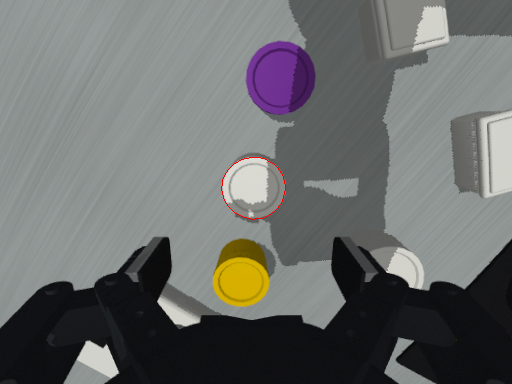

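The wrist view shows the white pot at (253,188), between purple and yellow, and its red outline matches. I'll descend and grip.

Call:
carry_out(
  targets="-0.1 0.2 3 0;0 0 3 0;0 0 3 0;0 0 2.5 0;0 0 2 0;0 0 1.2 0;0 0 0.6 0;0 0 0 0",
)

```text
time_s: 2.82
eef_pos: [0.4315, -0.3014, 0.0958]
orientation: [-1.39, -2.815, -0.001]
force: [-1.0, -0.6, -0.4]
gripper_width: 0.0854
grip_force: 0.0
```

Call:
carry_out(
  targets="0 0 0 0;0 0 0 0;0 0 0 0;0 0 0 0;0 0 0 0;0 0 0 0;0 0 0 0;0 0 0 0;0 0 0 0;0 0 0 0",
  claw=0,
)

```text
time_s: 3.65
eef_pos: [0.4321, -0.302, 0.0981]
orientation: [1.388, 2.816, -0.001]
force: [-0.3, 0.5, 6.4]
gripper_width: 0.0627
grip_force: 44.4
```

Call:
carry_out(
  targets="0 0 -0.5 0;0 0 -1 0;0 0 -1.5 0;0 0 -2 0;0 0 -2 0;0 0 -2 0;0 0 -2 0;0 0 -1 0;0 0 0 0",
)

```text
time_s: 4.4
eef_pos: [0.4322, -0.302, 0.22]
orientation: [1.386, 2.814, -0.003]
force: [0.9, 0.3, -1.3]
gripper_width: 0.0628
grip_force: 44.1
```

Run:
```python
from h import *
from plant import state,camera
for n in("wrist",):
    c=camera(n);cv2.imwrite("pics/w2.png",c["img"])
go(state(),.551,.15);print(state()["grip_force"],state()["gripper_width"])
```

```text
t 4.45 pos [ 0.4319 -0.3017  0.2183] yaw_y 37.6 tilt [ 0.002 -0.002 -1.   ] shift cm [28.54 36.98 -0.07] q [-0.83  0.42  1.5  -0.    1.22 -1.49]
44.10414218902588 0.06288661558481132
```

View pics/w2.png

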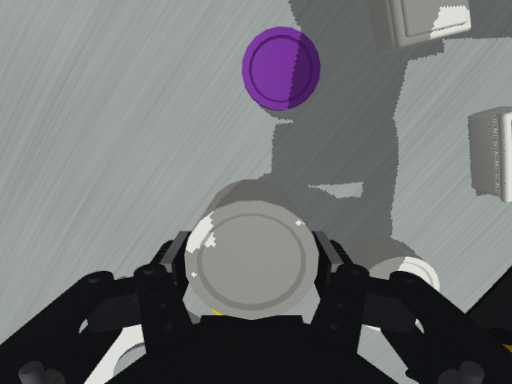

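The pot is held at (252,255), level, with 44 N of grip. I'll carry it to the round nest.

Call:
carry_out(
  targets="1.02 1.32 0 0;2.04 2.64 0 0;2.04 2.64 0 0;2.04 2.64 0 0;2.04 2.64 0 0;2.04 2.64 0 0;2.04 2.64 0 0;2.04 2.64 0 0;2.04 2.64 0 0;2.04 2.64 0 0;2.04 2.64 0 0;2.04 2.64 0 0",
)

```text
time_s: 5.45
eef_pos: [0.5292, 0.0711, 0.2161]
orientation: [-1.387, -2.817, 0.001]
force: [0.6, -0.1, -1.4]
gripper_width: 0.0629
grip_force: 44.2
```

Call:
carry_out(
  targets="2.04 2.64 0 0;2.04 2.64 0 0;1.02 1.32 0 0;0 0 0 0;0 0 0 0",
)

```text
time_s: 5.87
eef_pos: [0.5502, 0.1506, 0.2159]
orientation: [-1.385, -2.818, 0.002]
force: [-0.3, -1.0, -0.9]
gripper_width: 0.0627
grip_force: 44.2
```

Run:
```python
from h import *
from plant import state,camera
c=camera("wrist");I=c["img"].copy();s=state();go(s,.551,.15,.108)
for p,k,a,b in(((.551,.15),"r",.082,0),((.5577,.2738),"b",.106,.06)):
    cv2.polylines(I,[np.round(proj(c,verts(k,a,b,*p,-.045,.022,.022))).astype(int)],1,(0,0,255))
cv2.imwrite("pics/w3.png",I)
```

```text
t 5.9167 pos [0.5502 0.1498 0.2161] yaw_y 37.6 tilt [-0.002 -0.    -1.   ] shift cm [-0.04  0.09 10.81] q [ 0.06  0.49  1.38 -0.    1.27 -0.6 ]
```

View pics/w3.png

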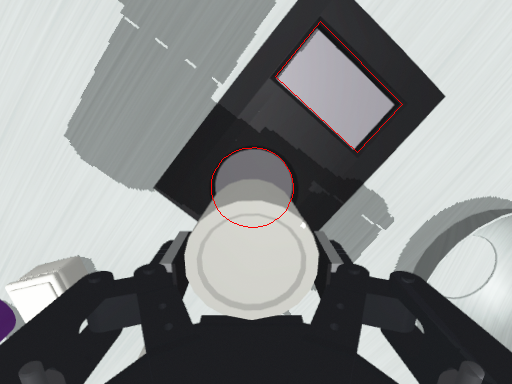

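The wrist view shows both nest outlines on their openings: round at (252,188), oblong at (340,88). I'll lower the pot.

Call:
carry_out(
  targets="0 0.1 1.5 0;0 0 2 0;0 0 2 0;0 0 1.7 0;0 0 1 0;0 0 0.8 0;0 0 0.6 0;0 0 0.5 0;0 0 0.3 0;0 0 0 0",
)

```text
time_s: 6.75
eef_pos: [0.5514, 0.1506, 0.1128]
orientation: [-1.388, -2.818, 0.0]
force: [-1.0, 0.3, -1.7]
gripper_width: 0.0628
grip_force: 44.3
```

Call:
carry_out(
  targets="0 0 0.2 0;0 0 0.2 0;0 0 0.1 0;0 0 0 0;0 0 0 0",
)

```text
time_s: 7.17
eef_pos: [0.5515, 0.1507, 0.108]
orientation: [1.388, 2.818, 0.0]
force: [0.2, -0.2, -1.2]
gripper_width: 0.0627
grip_force: 44.3
```

Call:
carry_out(
  targets="0 0 0.1 0;0 0 0.1 0;0 0 0 0;0 0 0 0",
)

```text
time_s: 7.5
eef_pos: [0.5515, 0.1507, 0.1062]
orientation: [1.388, 2.818, 0.0]
force: [-0.4, 0.9, 1.9]
gripper_width: 0.0628
grip_force: 44.4
```

Call:
carry_out(
  targets="0 0 0 0;0 0 0 0;0 0 0 0;0 0 0 0;0 0 0 0;0 0 0 0",
  claw=1,
)

```text
time_s: 8.0
eef_pos: [0.5515, 0.1506, 0.1059]
orientation: [1.388, 2.818, 0.0]
force: [0.2, -0.1, -0.8]
gripper_width: 0.0854
grip_force: 0.0
```

Call:
carry_out(
  targets="0 0 -1 0;0 0 -3 0;0 0 -4 0;0 0 -4 0;-3.1 -1.44 -2 0;-3.1 -1.44 0 0;-3.1 -1.44 0 0;-3.1 -1.44 0 0;-3.1 -1.44 0 0;-3.1 -1.44 0 0;-3.1 -1.44 0 0;-3.1 -1.44 0 0",
)

```text
time_s: 9.0
eef_pos: [0.6113, -0.1178, 0.2469]
orientation: [1.388, 2.818, 0.0]
force: [0.4, 0.4, 0.6]
gripper_width: 0.0856
grip_force: 0.0
```

Call:
carry_out(
  targets="0 0 0 -7;0 0 0 -7;0 0 0 0;0 0 0 0",
)

```text
time_s: 9.33
eef_pos: [0.6112, -0.1161, 0.2465]
orientation: [1.039, 2.964, 0.0]
force: [0.2, -0.1, -0.1]
gripper_width: 0.0853
grip_force: 0.0
```

Run:
```python
from h import *
from plant import state,camera
np.set_printoptions(precision=4,suppress=True)
c=camera("wrist");I=c["img"].copy();im=I.astype(int)
uv=proj(c,[[.611,-.116,.054]])[0].astype(int);print(uv,im[uv[1],uv[0]])
w=(im.min(2)>195)&(im.max(2)-im.min(2)<35)
x,f,A=fit(c,blob(w,uv),"b",.088,.042,(.611,-.116),.0535,.054,[-.5,-.8]);print(x,f,A)
cv2.polylines(I,[np.round(proj(c,verts("b",.088,.042,*x,.054,.054)[:4])).astype(int)],1,(0,0,255))
cv2.imwrite("pics/w4.png",I);go(state(),x[0],x[1],.096)
t=camera("top");cv2.imwrite("pics/t4.png",cv2.resize(t["img"][110:250,90:370],None,fx=2.5,fy=2.5))
```

```text
[251 187] [140 144 144]
[ 0.513  -0.0079  0.9022] 186985.29411764705 192510.0
t 9.3833 pos [ 0.6112 -0.1159  0.2464] yaw_y 51.4 tilt [ 0. -0. -1.] shift cm [14.42  2.3  15.04] q [-0.38  0.55  1.18  0.    1.41 -1.27]
```

View pics/w4.png

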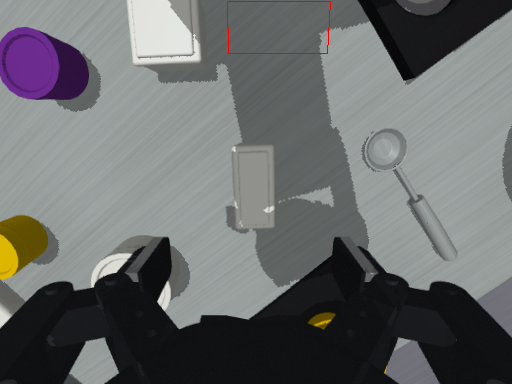

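The wrist view shows the oblong box's lid in shadow, with corners near (234,146), (273,145), (274,228) and (238,229). It is nearly aligned with the gripper. I'll back-project the corners.

Run:
```python
from h import *
from plant import state,camera
np.set_printoptions(precision=4,suppress=True)
c=camera("wrist")
P=np.array([back(c,u,.054)[:2] for u in[(234,146),(273,145),(274,228),(237,229)]]);print(P,P.mean(0))
print("W",np.hypot(*(P[0]-P[1])),np.hypot(*(P[2]-P[3])),"L",np.hypot(*(P[0]-P[3])),np.hypot(*(P[1]-P[2])))
for i,j in((0,3),(1,2)):print(np.degrees(np.arctan2(*(P[j]-P[i])[::-1])))
go(state(),*P.mean(0),.096)
```

```text
[[ 0.5686 -0.103 ]
 [ 0.591  -0.0733]
 [ 0.6593 -0.1242]
 [ 0.6362 -0.1548]] [ 0.6138 -0.1138]
W 0.037177172381957 0.03836509136834967 L 0.08524148391752341 0.08511258884552156
-37.47685702953753
-36.67783170247626
t 9.4833 pos [ 0.6113 -0.1157  0.2463] yaw_y 51.4 tilt [ 0. -0. -1.] shift cm [-0.07  0.3  15.03] q [-0.38  0.55  1.18 -0.    1.41 -1.28]
```

View pics/t4.png

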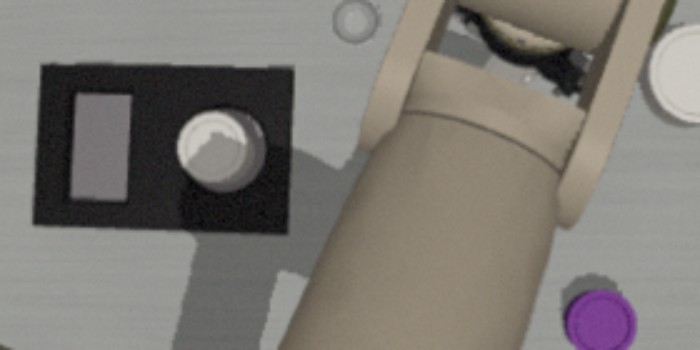

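The top view shows the pot standing in the round nest at about (215,148) in the crop. Next I'll grip the box.

Call:
carry_out(
  targets="0 0.2 3 -1.5;0 0 3 0;0 0 3 0;0 0 2.5 0;0 0 1.8 0;0 0 1.1 0;0 0 0.6 0;0 0 0 0;0 0 0 0",
)

```text
time_s: 10.23
eef_pos: [0.613, -0.1146, 0.0969]
orientation: [0.995, 2.978, -0.0]
force: [0.9, -0.3, 0.4]
gripper_width: 0.0854
grip_force: 0.0
```

Call:
carry_out(
  targets="0 0 0 0;0 0 0 0;0 0 0 0;0 0 0 0;0 0 0 0;0 0 0 0;0 0 0 0;0 0 0 0;0 0 0 0;0 0 0 0;0 0 0 0;0 0 0 0",
  claw=0,
)

```text
time_s: 11.23
eef_pos: [0.6128, -0.1147, 0.0967]
orientation: [0.995, 2.979, -0.0]
force: [-0.8, 1.3, 6.2]
gripper_width: 0.0411
grip_force: 42.2
```

Run:
```python
from h import *
from plant import state
s=state();go(s,.5577,.2738);print(s["grip_force"],s["gripper_width"],s["force"])
```

```text
t 11.2333 pos [ 0.6128 -0.1147  0.0967] yaw_y 53.1 tilt [ 0.001 -0.    -1.   ] shift cm [ 2.775e+01  2.774e+01 -2.000e-02] q [-0.37  0.71  1.35  0.    1.08 -1.3 ]
42.23844766616821 0.04110814068007213 [-0.82640984  1.25109929  6.23271159]
```

Call:
carry_out(
  targets="0 0 -0.5 0;0 0 -1 0;0 0 -1.5 0;0 0 -2 0;0 0 -2 0;0 0 -2 0;0 0 -2 0;0 0 -1 0;0 0 0 0",
)

```text
time_s: 11.98
eef_pos: [0.6131, -0.1147, 0.2186]
orientation: [0.994, 2.975, -0.0]
force: [0.5, -0.1, -1.2]
gripper_width: 0.0414
grip_force: 41.5
```

Call:
carry_out(
  targets="1.15 1.15 0 0;2.31 2.31 0 0;2.31 2.31 0 0;2.31 2.31 0 0;2.31 2.31 0 0;2.31 2.31 0 0;2.31 2.31 0 0;2.31 2.31 0 0;2.31 2.31 0 0;2.31 2.31 0 0;2.31 2.31 0 0;2.31 2.31 0 0",
)

```text
time_s: 12.98
eef_pos: [0.5584, 0.2594, 0.2144]
orientation: [-0.994, -2.977, 0.002]
force: [0.3, 0.2, -1.6]
gripper_width: 0.0414
grip_force: 41.5
```

Call:
carry_out(
  targets="1.15 1.15 0 0;0 0 0 -3.5;0 0 0 -7;0 0 0 -7;0 0 0 -7;0 0 0 -6.5;0 0 0 -3.4;0 0 0 0;0 0 0 0",
)

```text
time_s: 13.73
eef_pos: [0.5569, 0.2738, 0.2148]
orientation: [-0.072, -3.139, 0.001]
force: [-0.1, 0.2, -2.1]
gripper_width: 0.0414
grip_force: 41.5
```

Run:
```python
from h import *
from plant import state,camera
c=camera("wrist");I=c["img"].copy();s=state();go(s,.5577,.2738,.1065)
for p,k,a,b in(((.551,.15),"r",.082,0),((.5577,.2738),"b",.106,.06)):
    cv2.polylines(I,[np.round(proj(c,verts(k,a,b,*p,-.045,.022,.022)[:4 if k=="b" else 48])).astype(int)],1,(0,0,255))
cv2.imwrite("pics/w5.png",I)
```

```text
t 13.7833 pos [0.5571 0.2737 0.215 ] yaw_y 87.4 tilt [-0.002 -0.    -1.   ] shift cm [-0.08  0.02 10.85] q [ 0.27  0.57  1.23  0.    1.34 -1.26]
```

View pics/w5.png

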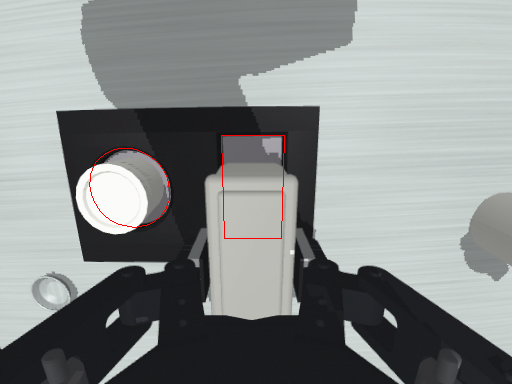

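The box is level and lined up with the nest outline (222–285, 135–238), and the pot stands in its nest. I'll lower the box.

Call:
carry_out(
  targets="0 0 1.5 0;0 0 2 0;0 0 2 0;0 0 1.7 0;0 0 1 0;0 0 0.8 0;0 0 0.6 0;0 0 0.4 0;0 0 0.2 0;0 0 0.2 0;0 0 0 0;0 0 0 0",
)

```text
time_s: 14.78
eef_pos: [0.5577, 0.2735, 0.1124]
orientation: [0.07, 3.14, 0.0]
force: [-0.6, 0.6, -0.8]
gripper_width: 0.0415
grip_force: 41.5
```

Call:
carry_out(
  targets="0 0 0.2 0;0 0 0.2 0;0 0 0.1 0;0 0 0.1 0;0 0 0 0;0 0 0 0;0 0 0 0",
)

```text
time_s: 15.37
eef_pos: [0.5576, 0.2734, 0.106]
orientation: [0.07, 3.141, 0.0]
force: [-0.3, -0.4, -1.7]
gripper_width: 0.0417
grip_force: 41.5
```

Call:
carry_out(
  targets="0 0 0.1 0;0 0 0.05 0;0 0 0 0;0 0 0 0",
)

```text
time_s: 15.7
eef_pos: [0.5576, 0.2735, 0.1047]
orientation: [0.069, 3.141, 0.0]
force: [-1.8, -0.4, 2.4]
gripper_width: 0.0414
grip_force: 41.8
```

Contact felt; release and rise.

Call:
carry_out(
  targets="0 0 0 0;0 0 0 0;0 0 0 0;0 0 0 0;0 0 0 0;0 0 0 0;0 0 0 0;0 0 0 0;0 0 0 0;0 0 0 0",
  claw=1,
)

```text
time_s: 16.53
eef_pos: [0.5576, 0.2734, 0.1044]
orientation: [0.07, 3.141, 0.0]
force: [-0.9, 0.6, 0.4]
gripper_width: 0.0854
grip_force: 0.0
```

Call:
carry_out(
  targets="0 0 -1 0;0 0 -3 0;0 0 -4 0;0 0 -3 0;0 0 -1 0;0 0 0 0;0 0 0 0;0 0 0 0;0 0 0 0",
)

```text
time_s: 17.28
eef_pos: [0.5572, 0.2733, 0.2226]
orientation: [-0.07, -3.138, 0.002]
force: [-0.3, -0.3, 0.8]
gripper_width: 0.0854
grip_force: 0.0
```

Run:
```python
from h import *
from plant import state,camera
c=camera("wrist");I=c["img"].copy()
for p,k,a,b in(((.551,.15),"r",.064,0),((.5577,.2738),"b",.088,.042)):
    cv2.polylines(I,[np.round(proj(c,verts(k,a,b,*p,-.045,.062,.062)[:4 if k=="b" else 48])).astype(int)],1,(0,0,255))
cv2.imwrite("pics/w6.png",I);go(state(),0,0)
```

```text
t 17.3333 pos [0.5573 0.2733 0.2228] yaw_y 87.5 tilt [-0.003 -0.001 -1.   ] shift cm [ 54.46 -29.77   0.18] q [ 0.27  0.57  1.22  0.    1.36 -1.26]
```

View pics/w6.png

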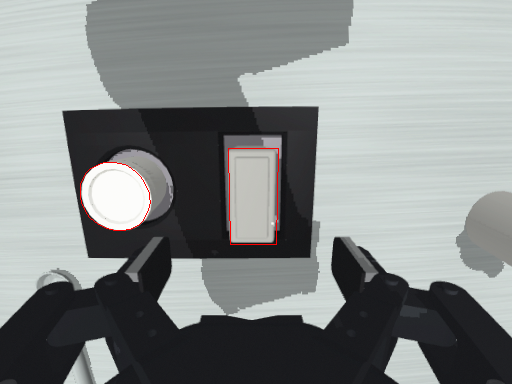

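Both lids match the outlines expected for seated items: pot at (116,196), box at (253,197). The gripper is clear, so I'll hand in.

```bash
python3 -c "from plant import close_job;print(close_job())"
```

```text
the job is handed in; nothing more can be done
None
```

I seated the round pot and the oblong box in their nests, released both with the gripper clear, and handed the job in at about 17 s; the final wrist picture showed both where they should be, but the hand-in returned no verdict.

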